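# Take the hand scanner from its dock and hold it on the jar

### The arm

A 6-joint arm with a two-finger parallel gripper is mounted at the origin on the work surface. World frame = base frame: x ahead of the robot, y to its left, z up, the work surface at z = 0. Lengths are in m, angles in rad, forces in N, time in s.
With the tool pointing down it reaches from about 0.275 to 0.725 m from the base axis. Payload 15.9 kg.
Tool frame: the origin (TCP) lies at the very end of the fingers, on their centre line; the grasp point (between the pads) lies 19 mm behind it; z points along the fingers, y is the direction in which the jaws open and shut (so a half turn about z gives the same grasp; the last joint's range is limited). The gripper opens to 85 mm and grips with 20 to 120 N. Pads are 22 mm wide; open, the fingers measure 114 mm over their backs; the gripper's body (76 mm by 85 mm) begins 54 mm behind the grasp point. The pads swing forward as they close: fully open they stand 13 mm farther back than shut.
Start: joints at [1.224, 0.213, -0.034, 1.323, 0, 1.571], TCP at [0.17, 0.47, 0.231] pointing down, gripper open.
Joint ranges: [-2.98, 2.98], [-0.74, 1.72], [-1.14, 1.35], [-2.1, 2.04], [-1.57, 1.44], [-3.14, 3.14]. Speed limits (rad/s): [1.89, 1.89, 2.39, 2.57, 3.14, 3.14].

### API

Orientations are given as a unit quaternion [w, x, y, z].
In Python, from workcell import ctrl, viewer, workorder gives the robot as it stands.
- The arm moves only by the tool drive_tool, never from a script. Its argument "deltas" is a list of rows, each an object with "translation": the shift along the tool's x, y, z in units of 30 mm (1.0 is 30 mm), a list of three; "delta_rot": the turn, a rotation vector about the tool's x, y, z in units of 10 degrees (1.0 is 10 degrees), a list of three; "fingers": the opening, from -1 (shut) to 1 (fully open), so that 0 is half open. A call has 1 to 10 rows; each row is the pose to reach, as a shift and turn from the pose commanded when the call began, along the tool's axes at that moment; what a row does not reach only later rows make up. A row lasts 1/8 s, in which the tool goes at most 62.5 mm and 10.7 degrees, less where a joint would pass 70% of its speed; a pose out of reach is approached as far as the arm can. A call with a gripper value outside its range is refused whole. The fingers move at their own pace and stop on an object; "squeeze" is the grip in N (left out, the last holds). Time passes only in rows, so rows that repeat a pose let the fingers close. It gives the time, the measured TCP pose, the force and the opening at its end, in the units of the state.
- ctrl.read_state(): the state, without advancing time (a new reading comes with each control period).
- viewer.get_image(name): name is "scene" or "side" or "wrist"; returns a dict with "img" (400x640x3 uint8, blue, green, red), "range_z" (400x640 float32, m along the optical axis (not along the pixel's ray), 0 where there is no reading), "mtx" (3x3 intrinsics, pixels), "xyz" and "rotation" of the camera in the world. Camera axes: x right, y up, looking along -z (the intrinsics and any distortion apply to the point x, -y, -z); pixel columns grow to the right and rows downward; lengths in m; the calibration is good to about 2 mm. The wrist camera is an equidistant fisheye: a pixel r from the principal point sees the ray r / f radians off the axis. A picture is of the moment at which its call begins.
- workorder.finish_job(): hands the job in, once; it reports no verdict.
The state is a dict: "t": time; "qpos": joint angles; "dq": joint speeds; "effort": joint torques, N m; "tool_pos": TCP position; "tcp_rot": TCP orientation; "ft_force": force on the tool from outside, world axes, zero at the start; "ft_torque": the same for the moment, N m; "finger_gap": finger opening in m.
Only numpy, scipy, OpenCV 4.12 (cv2) and the standard library are available. Lean on these libraries where they do the work, as an engineer would, in place of code of your own. Each camera call takes 0.05 s, during which the arm holds its last target.

### The job

Gently draw the hand-held 3D scanner straight up out of its charging dock, gripping the housing lightly and keeping fingers off the glass of its front. Then tip it forward, head still above handle, so that its front looks down at a slant of about 45 degrees at the middle of the clay jar on the turntable from about 20 cm away, and finish while holding it still in the air there. Do not disturb the jar, the turntable or the other things on the table.

Things in the scene. Friction and masses are not known exactly. Their poses are not given: they have to be found in the camera images.
- scanner: wireless hand-held 3D scanner, 192 mm long, 0.36 to 0.56 kg, upright in the dock at the start, not latched. Origin: centre of the handle's end (underside); z along the handle to the head, x the way it looks. Dark rectangular handle 36 (x) by 30 mm (y), z 0 to 106 mm, its lowest 46 mm in the dock; collar 40 by 44 mm, z 98 to 110; grey head z 108 to 192. Centre of mass near z = 125 mm
- scanner_grip (a point): centre of the scanner's head, at (0, 0, 150) mm in its frame, axes the same. Head 42 mm (x) by 56 (y) by 84 (z), display on the back (-x), plain flat sides (+y, -y faces, 56 mm apart) for gripping. Calibrated instrument: a squeeze of 25 to 45 N holds it well, over 60 N per finger is too hard; never lever or ram it against the dock with over 20 N
- scanner_window (a point): middle of the front face of the glass window, at (24, 0, 150) mm in the scanner's frame; axes as the scanner's, x pointing out along the line of sight
- scanner_glass: black glass window on the head's front, 3 mm proud of it, 44 mm wide (y) and 74 mm high (z), with two round lenses and a projector in a column; not to be touched by the fingers. Origin: its centre, axes as the scanner's
- dock: charging dock, fixed to the table: black foot plate 120 by 96 mm and 10 mm thick, on it a grey tower 66 by 60 mm reaching to 62 mm above the table, with a keyed socket 40 by 34 mm open at the top, 46 mm deep (its floor 16 mm above the table). Origin: centre of the socket, at table height; z up; x the way the docked scanner looks
- turntable: scanning turntable, fixed to the table: black drum, white disc 200 mm across with black dots, its top 38 mm above the table. Origin: on its axis at table height
- jar: small terracotta jar standing loose near the middle of the turntable, 85 mm high, 80 mm across at the belly. Origin: centre of its underside; z up
- jar_mid (a point): middle of the jar, on its axis 43 mm above its underside
- vase: black printed bud vase standing on the table, 98 mm high, 68 mm across; to be left alone. Origin: centre of its underside
- brush: dusting brush lying on the table, 180 mm long; to be left alone. Origin: middle, underneath
- finds_box: open cardboard box 130 by 100 by 45 mm on the table; to be left alone. Origin: centre of its underside
There are look-alikes about, which are no part of the job. Several things have the shape of the jar; the one meant has the colours described above.

How it is judged:
By the outcome, as a careful person would: the job done as asked, in the order asked, and still so for the second after the job is handed in, while the arm keeps its last pose, push and grip.
It also fails if it takes over 38 s, if anything falls off the work surface, if the arm or the gripper's body presses on something with over 40 N, if the wrist force passes 120 N, or if a joint passes its speed limit or range.

## Working session

There is one attempt and no reset: what is moved stays moved. The work goes in short steps, Python scripts to look and compute and a tool call to move; the robot and the scene stay as the last step left them, time stands still between calls to the robot, and variables do not carry over. Pictures are saved under pics/ and viewed, and the job is handed in when it is done.

Besides the shell and the picture viewer there is one more tool, called after "Emit:" as name(argument=value, ...), one argument or row to a line, values as JSON. drive_tool: Moves the arm, as the interface text tells. Its arguments: {"type":"object","properties":{"deltas":{"type":"array","items":{"type":"object","properties":{"translation":{"type":"array","items":{"type":"number"}},"delta_rot":{"type":"array","items":{"type":"number"}},"fingers":{"type":"number"}}}},"squeeze":{"type":"number"}},"required":["deltas"]}

```bash
mkdir -p pics; cat > h.py <<'E'
import numpy as np,cv2
from scipy.spatial.transform import Rotation as R
from workcell import ctrl,viewer,workorder
def Rm(r):
    r=np.array(r,float)
    return r if r.shape==(3,3) else R.from_quat([r[1],r[2],r[3],r[0]]).as_matrix()
def snap(n,tag):
    d=viewer.get_image(n); cv2.imwrite(f'pics/{tag}.png',d['img']); np.savez(f'{tag}.npz',**{k:d[k] for k in d}); return d
def cloud(d):
    K=np.array(d['mtx']);z=d['range_z'];h,w=z.shape
    u,v=np.meshgrid(np.arange(w),np.arange(h))
    p=np.stack([(u-K[0,2])/K[0,0]*z,-(v-K[1,2])/K[1,1]*z,-z],-1)
    return p@Rm(d['rotation']).T+np.array(d['xyz'])
E
python3 - <<'E'
from h import *
print(ctrl.read_state())
for n in ['scene','side','wrist']:
    d=snap(n,n+'0');print(n,d['mtx'],d['xyz'],d['rotation'],[k for k in d])
E
```

```text
{'t': 0.0, 'qpos': array([ 1.22396425e+00,  2.13363451e-01, -3.50502755e-02,  1.32347322e+00,
        2.45653638e-05,  1.57081729e+00]), 'dq': array([-3.52056645e-04, -3.56974482e-04,  2.49216091e-04,  1.26814272e-03,
        2.43326303e-05,  9.17892220e-04]), 'effort': array([ 3.11475014e-03, -6.86165571e+01,  4.87114513e+01,  1.73728389e-02,
        5.79059156e-05,  3.95332893e-05]), 'tool_pos': array([0.16984231, 0.46992401, 0.23081601]), 'tcp_rot': array([-1.06185129e-04,  1.72558456e-01,  9.84999128e-01, -5.35012988e-04]), 'ft_force': array([-0.37661682,  0.52392642,  0.00208889]), 'ft_torque': array([-0.03241083, -0.05002213,  0.03611176]), 'finger_gap': 0.08543202960997787}
scene [[486.42942567   0.         317.95306711]
 [  0.         486.42942567 204.22317737]
 [  0.           0.           1.        ]] [1.59632713 0.00703423 0.97208995] [0.67257772 0.32730508 0.28755602 0.59818235] ['img', 'range_z', 'mtx', 'xyz', 'rotation']
side [[375.30974034   0.         317.11635646]
 [  0.         375.30974034 202.83133792]
 [  0.           0.           1.        ]] [ 0.38305613 -0.64381596  0.99654944] [ 0.92297072  0.36610079 -0.03591174 -0.11316185] ['img', 'range_z', 'mtx', 'xyz', 'rotation']
wrist [[309.70691629   0.         327.46082598]
 [  0.         309.70691629 195.8756601 ]
 [  0.           0.           1.        ]] [0.1071529  0.49309048 0.37437488] [ 0.81122902 -0.11010016 -0.07603294  0.56921387] ['img', 'range_z', 'mtx', 'xyz', 'rotation']
```

View pics/scene0.png

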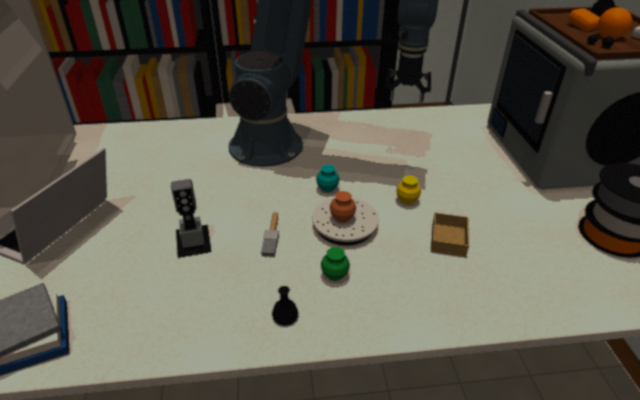

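View pics/side0.png

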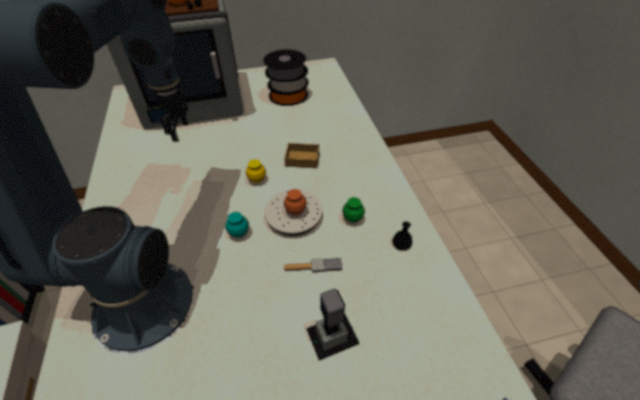

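View pics/wrist0.png

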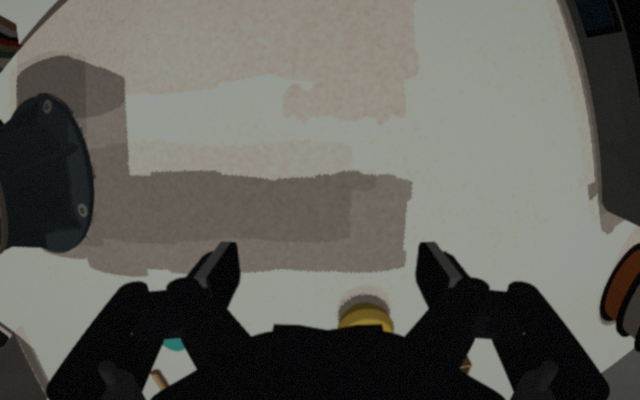

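The scene view shows the scanner in its dock at (187,220), with its black lens front facing the camera. There are four jar shapes: teal (328,180), yellow (408,190), green (335,264), and orange terracotta (343,207). The terracotta one is the only one on the white dotted turntable, so that's the jar meant. I'll confirm it in enlarged crops and measure.

```bash
python3 - <<'E'
from h import *
s=dict(np.load('scene0.npz'));d=dict(np.load('side0.npz'))
a=cv2.resize(s['img'][165:265,140:400],None,fx=3,fy=3,interpolation=cv2.INTER_CUBIC)
cv2.imwrite('pics/c1.png',a)
b=cv2.resize(d['img'][180:370,220:380],None,fx=3,fy=3,interpolation=cv2.INTER_CUBIC)
cv2.imwrite('pics/c2.png',b)
for n,q,m in (('scene',s,(155,260,160,215)),('side',d,(280,365,300,365))):
    P=cloud(q); np.save(n+'_P.npy',P)
    Z=P[m[0]:m[1],m[2]:m[3]].reshape(-1,3)
    print(n,'table z',np.median(P[300:340,100:250,2]) if n=='scene' else np.median(P[280:330,150:280,2]))
    for lo,hi in ((.004,.02),(.05,.07),(.075,.11),(.13,.19),(.19,.25)):
        k=Z[(Z[:,2]>lo)&(Z[:,2]<hi)];
        if len(k): print(lo,len(k),np.percentile(k,[1,50,99],axis=0).round(4).tolist())
# jar by colour
for q in (s,d):
    P=cloud(q); hsv=cv2.cvtColor(q['img'],cv2.COLOR_BGR2HSV)
    m=(hsv[...,0]<14)&(hsv[...,1]>130)&(P[...,2]>.03)&(P[...,2]<.14)&(P[...,0]>.2)&(P[...,0]<.8)&(abs(P[...,1])<.3)
    k=P[m];v,u=np.where(m);print('jar',len(k),u.min(),u.max(),v.min(),v.max(),np.percentile(k,[1,50,99],axis=0).round(4).tolist())
    A=np.c_[2*k[:,:2],np.ones(len(k))]
    b=k[(k[:,2]>.06)&(k[:,2]<.095)]
    # circle fit in belly slice w/ known radius function: simple
    from scipy.optimize import least_squares
    b=k[(k[:,2]>.065)&(k[:,2]<.085)]
    r=least_squares(lambda x:np.hypot(b[:,0]-x[0],b[:,1]-x[1])-x[2],[.5,0,.04]);print(r.x,len(b))
E
```

```text
scene table z -0.00013485852624833816
0.004 690 [[0.0601, -0.3533, 0.004], [0.5371, -0.2226, 0.009], [0.577, -0.1747, 0.0185]]
0.05 288 [[0.4744, -0.2596, 0.0508], [0.525, -0.2245, 0.0609], [0.5455, -0.1961, 0.0694]]
0.075 107 [[0.5121, -0.2425, 0.0756], [0.5236, -0.2248, 0.0906], [0.5289, -0.2127, 0.1091]]
0.13 382 [[0.5065, -0.253, 0.1322], [0.53, -0.2243, 0.1609], [0.5369, -0.1993, 0.1891]]
0.19 300 [[0.488, -0.2542, 0.1908], [0.5212, -0.2263, 0.206], [0.5353, -0.1997, 0.211]]
side table z 0.0024261322272776664
0.004 1012 [[0.4335, -0.2986, 0.004], [0.5032, -0.2462, 0.0101], [0.6219, -0.0634, 0.0187]]
0.05 358 [[0.4709, -0.2612, 0.0506], [0.495, -0.243, 0.0622], [0.5411, -0.2013, 0.069]]
0.075 73 [[0.4871, -0.2444, 0.076], [0.5004, -0.2415, 0.0873], [0.5231, -0.2232, 0.1049]]
0.13 264 [[0.481, -0.2578, 0.1326], [0.5006, -0.2539, 0.163], [0.5321, -0.2099, 0.1896]]
0.19 488 [[0.4824, -0.2575, 0.1908], [0.5049, -0.2334, 0.2078], [0.5308, -0.2021, 0.212]]
jar 570 331 354 192 222 [[0.4824, 0.18, 0.0514], [0.5222, 0.211, 0.0994], [0.541, 0.2459, 0.1261]]
[0.50222959 0.21300827 0.03622373] 109
jar 407 285 396 190 330 [[0.4649, 0.1739, 0.0581], [0.495, 0.1944, 0.1021], [0.5292, 0.2292, 0.1283]]
[ 0.43579005 -0.02912956  0.21884494] 61
```

View pics/c1.png

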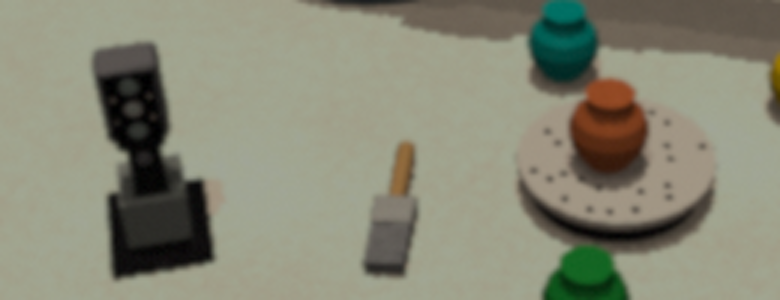

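View pics/c2.png

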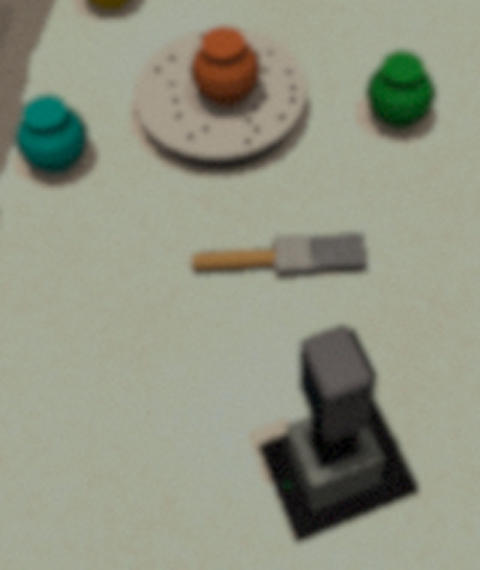

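Crop c1 shows the terracotta jar on the dotted disc at about (608,125), so it is the right one. The lens column of the scanner at (135,105) faces roughly +x. Next I'll fit the scanner, dock and jar poses.

```bash
python3 - <<'E'
from h import *
from scipy.optimize import least_squares
Ps={n:np.load(n+'_P.npy') for n in('scene','side')}
def rect(k,L):
    k=k[:, :2].astype(np.float32); r=cv2.minAreaRect(k); return np.round(r[0],4),np.round(r[1],4),round(r[2],1)
for n,P in Ps.items():
    Q=P[150:370,155:380].reshape(-1,3)
    Q=Q[(abs(Q[:,0]-.505)<.1)&(abs(Q[:,1]+.228)<.1)]
    for nm,lo,hi in (('headtop',.203,.216),('tower',.057,.067),('plate',.007,.0135)):
        k=Q[(Q[:,2]>lo)&(Q[:,2]<hi)]; print(n,nm,len(k),rect(k,0))
    k=Q[(Q[:,2]>.12)&(Q[:,2]<.203)]
    print(n,'side planes')
    # scene: front plane; fit normal
    for it in range(3):
        c=k.mean(0);w,v=np.linalg.eigh(np.cov((k-c)[:,:2].T));nrm=v[:,0];d=(k-c)[:,:2]@nrm
        print(c.round(4),len(k),nrm.round(3),np.degrees(np.arctan2(nrm[1],nrm[0])).round(1),d.std().round(4)); k=k[abs(d)<2*d.std()]
s=dict(np.load('scene0.npz'))
# ellipse of turntable and jar from both views
for n,P in Ps.items():
    q=dict(np.load(n+'0.npz'));hsv=cv2.cvtColor(q['img'],cv2.COLOR_BGR2HSV)
    m=(hsv[...,0]<16)&(hsv[...,1]>120)&(abs(P[...,0]-.5)<.07)&(abs(P[...,1]-.2)<.08)&(P[...,2]>.045)
    k=P[m]
    rp=np.array([[38,25],[45,30],[60,37],[75,40],[90,36],[100,27],[105,24],[110,26],[123,28]])
    print(n,len(k),[(z,(lambda b:(len(b),b.min(0).round(3).tolist(),b.max(0).round(3).tolist()) if len(b) else 0)(k[(k[:,2]>z)&(k[:,2]<z+.01),:2])) for z in (.05,.06,.07,.08,.09,.1,.11,.12)])
    t=k[(k[:,2]>.1185)]
    print('rim',rect(t,0),k[:,2].max())
    t=P[(abs(P[...,2]-.038)<.006)&(np.hypot(P[...,0]-.5,P[...,1]-.2)<.13)];h=cv2.convexHull(t[:,:2].astype(np.float32))
    print('disc',len(t),cv2.minEnclosingCircle(h), np.median(t[:,2]))
E
```

```text
scene headtop 196 (array([ 0.5117, -0.227 ]), array([0.0468, 0.0523]), 5.9)
scene tower 229 (array([ 0.5072, -0.2292]), array([0.0714, 0.0614]), 6.4)
scene plate 445 (array([ 0.514 , -0.2278]), array([0.1208, 0.0953]), 9.2)
scene side planes
[ 0.5286 -0.2246  0.1652] 526 [-0.98  -0.197] -168.6 0.0051
[ 0.5292 -0.2249  0.165 ] 512 [-0.987 -0.16 ] -170.8 0.0032
[ 0.5295 -0.2248  0.165 ] 485 [-0.989 -0.151] -171.3 0.0027
side headtop 392 (array([ 0.5073, -0.2284]), array([0.0444, 0.0574]), 8.1)
side tower 304 (array([ 0.5058, -0.2277]), array([0.0663, 0.0628]), 8.8)
side plate 694 (array([ 0.5116, -0.2393]), array([0.1203, 0.1177]), 7.8)
side side planes
[ 0.502  -0.2464  0.171 ] 367 [-0.54  -0.842] -122.7 0.0116
[ 0.5013 -0.2474  0.1701] 355 [-0.554 -0.833] -123.6 0.0096
[ 0.5012 -0.248   0.1698] 346 [-0.529 -0.848] -122.0 0.009
scene 578 [(0.05, (18, [0.522, 0.196], [0.534, 0.229])), (0.06, (31, [0.527, 0.186], [0.538, 0.239])), (0.07, (47, [0.52, 0.181], [0.541, 0.246])), (0.08, (90, [0.502, 0.177], [0.544, 0.246])), (0.09, (108, [0.486, 0.177], [0.54, 0.248])), (0.1, (119, [0.49, 0.184], [0.535, 0.243])), (0.11, (33, [0.479, 0.193], [0.525, 0.231])), (0.12, (129, [0.478, 0.191], [0.528, 0.237]))]
rim (array([0.5027, 0.2133]), array([0.0433, 0.0502]), 81.2) 0.12890911083354406
disc 1748 ((0.49439534544944763, 0.22318705916404724), 0.10389077663421631) 0.037813145818487603
side 413 [(0.05, (7, [0.482, 0.183], [0.508, 0.192])), (0.06, (14, [0.471, 0.178], [0.511, 0.197])), (0.07, (28, [0.468, 0.176], [0.519, 0.197])), (0.08, (51, [0.463, 0.174], [0.529, 0.205])), (0.09, (80, [0.462, 0.175], [0.531, 0.222])), (0.1, (99, [0.469, 0.182], [0.529, 0.234])), (0.11, (29, [0.477, 0.193], [0.519, 0.215])), (0.12, (105, [0.476, 0.191], [0.52, 0.234]))]
rim (array([0.4978, 0.2126]), array([0.0432, 0.044 ]), 5.1) 0.1292707469340677
disc 1519 ((0.49264585971832275, 0.2240031510591507), 0.10214701294898987) 0.03951573795106522
```

```bash
cat >> h.py <<'E'
PSI=np.radians(8.5); SC=np.array([.507,-.228,.016])
def scR(psi,tip=0): return R.from_euler('ZY',[psi,tip]).as_matrix()
TH=np.radians(30)
def toolR(Rs,th=TH):  # tool in scanner frame: z fwd/down, y left
    z=np.array([np.cos(th),0,-np.sin(th)]);y=np.array([0,1.,0]);x=np.cross(y,z)
    return Rs@np.c_[x,y,z]
def cmd(p,Rt,s=None,base=None):
    if base is None:
        s=s or ctrl.read_state(); p0=np.array(s['tool_pos']);R0=Rm(s['tcp_rot'])
    else: p0,R0=base
    return (R0.T@(np.array(p)-p0)/.03).round(3),(R.from_matrix(R0.T@Rt).as_rotvec()/np.radians(10)).round(3)
E
python3 - <<'E'
from h import *
Rs=scR(PSI);Rt=toolR(Rs);G=SC+Rs@[0,0,.147]
tcp=G+.019*Rt[:,2];so=tcp-.11*Rt[:,2]
print(tcp,so,cmd(so,Rt))
mid=[.34,.12,.28];print(cmd(mid,Rt))
E
```

```text
[ 0.52327374 -0.22556787  0.1535    ] [ 0.42905733 -0.23964861  0.2085    ] (array([-16.165, -19.31 ,   0.764]), array([-1.488, -5.873, -2.568]))
(array([-9.299, -9.046, -1.628]), array([-1.488, -5.873, -2.568]))
```

Emit:
drive_tool(
  deltas=[
    {"translation":[-9.3,-9.0,-1.6],"delta_rot":[-0.7,-2.9,-1.3],"fingers":1},
    {"translation":[-9.3,-9.0,-1.6],"delta_rot":[-0.7,-2.9,-1.3],"fingers":1},
    {"translation":[-9.3,-9.0,-1.6],"delta_rot":[-0.7,-2.9,-1.3],"fingers":1},
    {"translation":[-9.3,-9.0,-1.6],"delta_rot":[-0.7,-2.9,-1.3],"fingers":1},
    {"translation":[-9.3,-9.0,-1.6],"delta_rot":[-0.7,-2.9,-1.3],"fingers":1},
    {"translation":[-9.3,-9.0,-1.6],"delta_rot":[-0.7,-2.9,-1.3],"fingers":1},
    {"translation":[-9.3,-9.0,-1.6],"delta_rot":[-0.7,-2.9,-1.3],"fingers":1},
    {"translation":[-9.3,-9.0,-1.6],"delta_rot":[-0.7,-2.9,-1.3],"fingers":1},
  ],
  squeeze=25,
)

```text
t: 1.15
tool_pos: [0.3411, 0.1192, 0.2798]
tcp_rot: [0.257, 0.058, 0.965, 0.016]
ft_force: [0.1, 0.5, 0.0]
finger_gap: 0.0848
```

```bash
python3 - <<'E'
from h import *
Rs=scR(PSI);Rt=toolR(Rs);G=SC+Rs@[0,0,.147]
tcp=G+.019*Rt[:,2];so=tcp-.11*Rt[:,2]
s=ctrl.read_state();print(s['t'],s['qpos'].round(3),s['dq'].round(2),s['tool_pos'],cmd(so,Rt))
E
```

```text
1.15 [ 0.573 -0.517 -0.651  0.987 -0.272  0.63 ] [-0.2  -0.04 -0.02 -0.03  0.09 -0.2 ] [0.34112076 0.11923734 0.27975799] (array([ -2.779, -11.72 ,   3.503]), array([-0.78 , -2.973, -1.28 ]))
```

Emit:
drive_tool(
  deltas=[
    {"translation":[-2.8,-11.7,3.5],"delta_rot":[-0.78,-2.97,-1.28],"fingers":1},
    {"translation":[-2.8,-11.7,3.5],"delta_rot":[-0.78,-2.97,-1.28],"fingers":1},
    {"translation":[-2.8,-11.7,3.5],"delta_rot":[-0.78,-2.97,-1.28],"fingers":1},
    {"translation":[-2.8,-11.7,3.5],"delta_rot":[-0.78,-2.97,-1.28],"fingers":1},
    {"translation":[-2.8,-11.7,3.5],"delta_rot":[-0.78,-2.97,-1.28],"fingers":1},
    {"translation":[-2.8,-11.7,3.5],"delta_rot":[-0.78,-2.97,-1.28],"fingers":1},
    {"translation":[-2.8,-11.7,3.5],"delta_rot":[-0.78,-2.97,-1.28],"fingers":1},
    {"translation":[-2.8,-11.7,3.5],"delta_rot":[-0.78,-2.97,-1.28],"fingers":1},
    {"translation":[-2.8,-11.7,3.5],"delta_rot":[-0.78,-2.97,-1.28],"fingers":1},
  ],
)

```text
t: 2.28
tool_pos: [0.4227, -0.1545, 0.2215]
tcp_rot: [0.497, -0.067, 0.864, 0.039]
ft_force: [2.9, 1.7, 2.3]
finger_gap: 0.0854
```

```bash
python3 - <<'E'
from h import *
Rs=scR(PSI);Rt=toolR(Rs);G=SC+Rs@[0,0,.147]
tcp=G+.019*Rt[:,2];so=tcp-.11*Rt[:,2]
s=ctrl.read_state();print(s['t'],s['qpos'].round(3),s['dq'].round(2),s['tool_pos'],cmd(so,Rt),cmd(tcp,Rt))
snap('wrist','wrist1')
E
```

```text
2.275 [-0.909 -0.382 -1.095  0.162  0.857 -0.735] [-1.3   1.36  0.26 -0.54  0.98 -1.23] [ 0.4226829  -0.15450417  0.22150558] (array([ 0.488, -2.837,  0.021]), array([ 0.032, -0.019,  0.016])) (array([ 0.476, -2.858,  3.688]), array([ 0.032, -0.019,  0.016]))
```

View pics/wrist1.png

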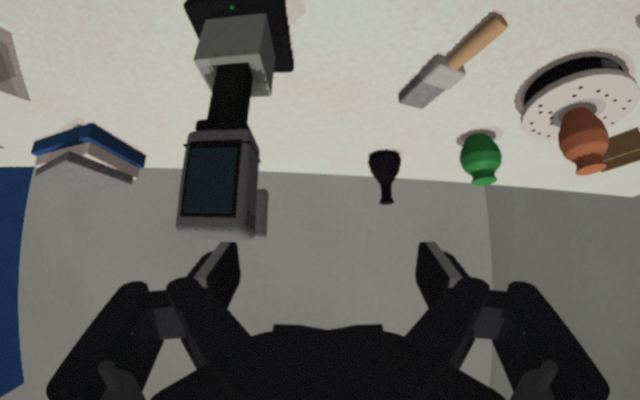

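The wrist view shows the scanner's back (display at (212,180)) left of the fingers, still to be centred. I'll continue sideways to a standoff slightly nearer.

Emit:
drive_tool(
  deltas=[
    {"translation":[0.48,-2.84,0.7],"delta_rot":[0.03,-0.02,0.02],"fingers":1},
    {"translation":[0.48,-2.84,0.7],"delta_rot":[0.03,-0.02,0.02],"fingers":1},
    {"translation":[0.48,-2.84,0.7],"delta_rot":[0.03,-0.02,0.02],"fingers":1},
    {"translation":[0.48,-2.84,0.7],"delta_rot":[0.03,-0.02,0.02],"fingers":1},
    {"translation":[0.48,-2.84,0.7],"delta_rot":[0.03,-0.02,0.02],"fingers":1},
    {"translation":[0.48,-2.84,0.7],"delta_rot":[0.03,-0.02,0.02],"fingers":1},
  ],
)

```text
t: 3.08
tool_pos: [0.4465, -0.2358, 0.1986]
tcp_rot: [0.498, -0.064, 0.864, 0.037]
ft_force: [-0.8, 0.0, 0.3]
finger_gap: 0.0851
```

```bash
python3 - <<'E'
from h import *
Rs=scR(PSI);Rt=toolR(Rs);G=SC+Rs@[0,0,.147]
tcp=G+.019*Rt[:,2];so=tcp-.09*Rt[:,2]
s=ctrl.read_state();print(s['t'],s['qpos'].round(3),s['dq'].round(2),s['tool_pos'],cmd(so,Rt),cmd(tcp,Rt))
d=snap('wrist','wrist2');print(d['xyz'],d['rotation'])
E
```

```text
3.075 [-1.002 -0.122 -0.982  0.098  0.91  -0.842] [-0.01  0.    0.   -0.    0.   -0.  ] [ 0.4464987  -0.23577169  0.198568  ] (array([ 0.01 , -0.042, -0.013]), array([ 0.002, -0.013, -0.008])) (array([ 0.004, -0.043,  2.987]), array([ 0.002, -0.013, -0.008]))
[ 0.2915633  -0.25873628  0.21300082] [ 0.51752473 -0.39847191 -0.46229351  0.59972744]
```

View pics/wrist2.png

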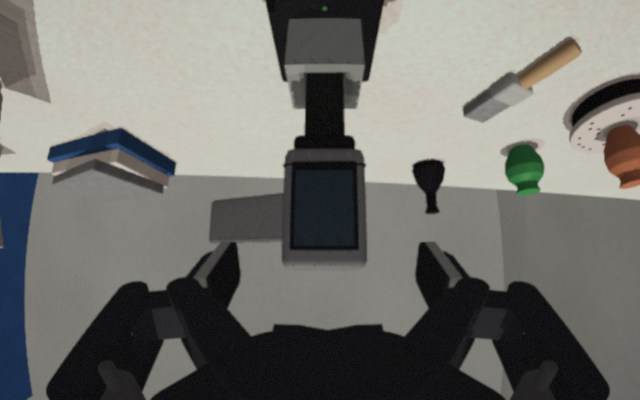

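The scanner's back is now between the fingers (head columns 284–367, fingers 238–418). I'll measure its offset and yaw in the tool frame from the wrist depth.

```bash
cat >> h.py <<'E'
def wcloud(d,s):
    K=np.array(d['mtx']);z=d['range_z'];h,w=z.shape
    u,v=np.meshgrid(np.arange(w),np.arange(h));dx=u-K[0,2];dy=v-K[1,2];r=np.hypot(dx,dy)+1e-9;th=r/K[0,0]
    t=np.tan(th);p=np.stack([dx/r*t*z,-dy/r*t*z,-z],-1)
    W=p@Rm(d['rotation']).T+np.array(d['xyz'])
    return W,(W-s['tool_pos'])@Rm(s['tcp_rot'])
E
python3 - <<'E'
from h import *
d=dict(np.load('wrist2.npz'));s=ctrl.read_state();W,T=wcloud(d,s)
for row in (165,190,215,240,255):
    r=T[row,275:378];ok=(d['range_z'][row,275:378]>0)&(r[:,2]<.12)
    x=np.where(ok)[0]+275;k=r[ok];print(row,x.min(),x.max(),k[[0,-1]].round(4).tolist(), k[:,1].mean().round(4))
R_=(slice(165,255),slice(290,360));k=W[R_].reshape(-1,3);k=k[np.isfinite(k).all(1)]
A=np.linalg.svd(k-np.median(k,0),full_matrices=False)[2][2];print('back normal',A,np.degrees(np.arctan2(A[1],A[0])),np.median(k,0))
# fingers
print([T[260,c].round(4).tolist() for c in (225,233,425,432)])
k=W[140:270,280:372].reshape(-1,3);k=k[(k[:,2]>.12)&(k[:,0]<.56)];e=k@[-np.sin(PSI),np.cos(PSI),0];print('lateral',np.percentile(e,[.5,50,99.5]),'sc',SC@[-np.sin(PSI),np.cos(PSI),0],k[:,2].max())
E
```

```text
165 282 365 [[0.0309, -0.0309, 0.0648], [0.0308, 0.0258, 0.0656]] -0.0025
190 283 364 [[0.0146, -0.03, 0.0597], [0.0149, 0.0248, 0.0588]] -0.0025
215 282 365 [[-0.0005, -0.0302, 0.0514], [-0.0003, 0.0251, 0.0511]] -0.0021
240 283 366 [[-0.0144, -0.0288, 0.0417], [-0.015, 0.0255, 0.0434]] -0.0015
255 282 366 [[-0.0235, -0.0294, 0.038], [-0.0232, 0.0252, 0.0376]] -0.002
back normal [-0.11057819  0.99381684  0.01002752] 96.34896722310178 [ 0.48410163 -0.23232914  0.17104374]
[[0.0077, -0.0426, -0.0314], [0.0029, -0.0423, -0.022], [0.005, 0.0428, -0.0259], [0.0087, 0.0433, -0.0332]]
lateral [-0.32922939 -0.3013939  -0.27417852] sc -0.30043498828922965 0.21300082316977367
```

Emit:
drive_tool(
  deltas=[
    {"translation":[0,-0.07,0.3],"delta_rot":[0,0,0],"fingers":1},
    {"translation":[0,-0.07,0.8],"delta_rot":[0,0,0],"fingers":1},
    {"translation":[0,-0.07,1.3],"delta_rot":[0,0,0],"fingers":1},
    {"translation":[0,-0.07,1.8],"delta_rot":[0,0,0],"fingers":1},
    {"translation":[0,-0.07,2.3],"delta_rot":[0,0,0],"fingers":1},
    {"translation":[0,-0.07,2.7],"delta_rot":[0,0,0],"fingers":1},
    {"translation":[0,-0.07,2.95],"delta_rot":[0,0,0],"fingers":0.7},
    {"translation":[0,-0.07,2.95],"delta_rot":[0,0,0],"fingers":0.55},
    {"translation":[0,-0.07,2.95],"delta_rot":[0,0,0],"fingers":0.5},
    {"translation":[0,-0.07,2.95],"delta_rot":[0,0,0],"fingers":0.5},
  ],
)

```text
t: 4.38
tool_pos: [0.5223, -0.2275, 0.154]
tcp_rot: [0.498, -0.063, 0.864, 0.037]
ft_force: [-0.6, -0.1, 0.8]
finger_gap: 0.0638
```

```bash
python3 - <<'E'
from h import *
s=ctrl.read_state();print(s['t'],s['qpos'].round(3),s['tool_pos'],s['ft_force'],s['finger_gap'])
d=snap('wrist','wrist3');snap('side','side3');W,T=wcloud(d,s)
for row in (165,190,215,240,255,265): 
    r=T[row];z=d['range_z'][row];print(row,[(c,r[c].round(3).tolist()) for c in range(200,460,10) if z[c]>0 and r[c,2]<.15 and abs(r[c,1])<.06])
E
```

```text
4.375 [-0.815  0.057 -1.029 -0.292  0.789 -0.623] [ 0.52227006 -0.22745812  0.15395724] [-0.63659607 -0.11491499  0.83331463] 0.06381936579242566
165 [(280, [0.044, -0.02, -0.014]), (290, [0.044, -0.016, -0.014]), (300, [0.045, -0.011, -0.016]), (310, [0.045, -0.007, -0.016]), (320, [0.044, -0.003, -0.015]), (330, [0.044, 0.001, -0.015]), (340, [0.045, 0.005, -0.015]), (350, [0.044, 0.009, -0.015]), (360, [0.044, 0.014, -0.015]), (370, [0.045, 0.018, -0.016])]
190 [(270, [0.035, -0.024, -0.021]), (280, [0.035, -0.019, -0.022]), (290, [0.035, -0.015, -0.022]), (300, [0.035, -0.011, -0.022]), (310, [0.035, -0.007, -0.02]), (320, [0.035, -0.003, -0.022]), (330, [0.035, 0.001, -0.022]), (340, [0.035, 0.005, -0.021]), (350, [0.035, 0.009, -0.022]), (360, [0.036, 0.013, -0.023]), (370, [0.036, 0.017, -0.023]), (380, [0.035, 0.022, -0.021]), (390, [0.035, 0.026, -0.02])]
215 [(270, [0.026, -0.023, -0.027]), (280, [0.027, -0.019, -0.028]), (290, [0.027, -0.015, -0.029]), (300, [0.027, -0.011, -0.029]), (310, [0.027, -0.007, -0.029]), (320, [0.027, -0.003, -0.029]), (330, [0.027, 0.001, -0.02
[... 1335 characters left out ...]
 0.038, -0.031])]
265 [(220, [0.006, -0.045, -0.032]), (230, [0.01, -0.038, -0.039]), (240, [0.01, -0.034, -0.04]), (250, [0.006, -0.032, -0.031]), (260, [0.006, -0.028, -0.032]), (270, [0.01, -0.022, -0.038]), (280, [0.01, -0.018, -0.039]), (290, [0.01, -0.014, -0.039]), (300, [0.011, -0.01, -0.039]), (310, [0.011, -0.007, -0.039]), (320, [0.01, -0.003, -0.038]), (330, [0.011, 0.001, -0.039]), (340, [0.011, 0.005, -0.039]), (350, [0.011, 0.009, -0.039]), (360, [0.01, 0.012, -0.039]), (370, [0.01, 0.016, -0.039]), (380, [0.01, 0.02, -0.038]), (390, [0.009, 0.024, -0.037]), (400, [0.002, 0.032, -0.023]), (410, [0.01, 0.032, -0.039]), (420, [0.01, 0.036, -0.04]), (430, [0.006, 0.043, -0.033])]
```

View pics/wrist3.png

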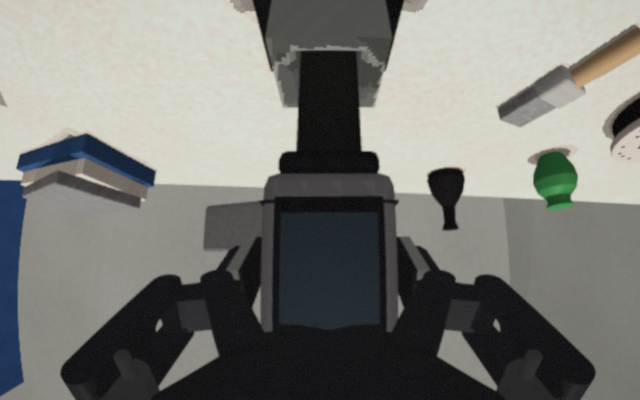

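The fingers (inner edges 260 and 400) are centred on the head (263–397), and both are clear of the glass. I'll advance 4 mm and close gently.

Emit:
drive_tool(
  deltas=[
    {"translation":[0,0,0.12],"delta_rot":[0,0,0],"fingers":0.45},
    {"translation":[0,0,0.12],"delta_rot":[0,0,0],"fingers":0.4},
    {"translation":[0,0,0.12],"delta_rot":[0,0,0],"fingers":0.36},
    {"translation":[0,0,0.12],"delta_rot":[0,0,0],"fingers":0.33},
    {"translation":[0,0,0.12],"delta_rot":[0,0,0],"fingers":0.3},
    {"translation":[0,0,0.12],"delta_rot":[0,0,0],"fingers":0.3},
  ],
  squeeze=25,
)

```text
t: 5.22
tool_pos: [0.5255, -0.2267, 0.1519]
tcp_rot: [0.498, -0.063, 0.864, 0.038]
ft_force: [0.1, 0.8, 1.1]
finger_gap: 0.056
```

Emit:
drive_tool(
  deltas=[
    {"translation":[0,0,0],"delta_rot":[0,0,0],"fingers":0.2},
    {"translation":[0,0,0],"delta_rot":[0,0,0],"fingers":0},
    {"translation":[0,0,0],"delta_rot":[0,0,0],"fingers":0},
    {"translation":[0,0,0],"delta_rot":[0,0,0],"fingers":0},
  ],
  squeeze=34,
)

```text
t: 5.72
tool_pos: [0.5255, -0.2267, 0.1519]
tcp_rot: [0.497, -0.063, 0.864, 0.038]
ft_force: [-0.9, 1.1, 2.3]
finger_gap: 0.0559
```

```bash
python3 - <<'E'
from h import *
s=ctrl.read_state();print(s['t'],s['qpos'].round(3),s['tool_pos'],s['ft_force'],s['ft_torque'],s['finger_gap'])
print(Rm(s['tcp_rot']).T@[0,0,1])
E
```

```text
5.725 [-0.807  0.066 -1.029 -0.306  0.784 -0.615] [ 0.52552166 -0.22670831  0.15188307] [-0.87601355  1.14938526  2.30037738] [0.26071496 0.64132612 0.27323701] 0.055910982744202684
[-0.8647753   0.00223211 -0.50215405]
```

Emit:
drive_tool(
  deltas=[
    {"translation":[-0.087,0,-0.05],"delta_rot":[0,0,0],"fingers":0},
    {"translation":[-0.173,0,-0.1],"delta_rot":[0,0,0],"fingers":0},
    {"translation":[-0.26,0.001,-0.15],"delta_rot":[0,0,0],"fingers":0},
    {"translation":[-0.346,0.001,-0.2],"delta_rot":[0,0,0],"fingers":0},
  ],
)

```text
t: 6.22
tool_pos: [0.5255, -0.2268, 0.164]
tcp_rot: [0.497, -0.063, 0.864, 0.038]
ft_force: [-0.0, -0.1, -4.0]
finger_gap: 0.0555
```

Emit:
drive_tool(
  deltas=[
    {"translation":[-0.173,0,-0.1],"delta_rot":[0,0,0],"fingers":0},
    {"translation":[-0.433,0.001,-0.251],"delta_rot":[0,0,0],"fingers":0},
    {"translation":[-0.692,0.002,-0.402],"delta_rot":[0,0,0],"fingers":0},
    {"translation":[-0.951,0.002,-0.552],"delta_rot":[0,0,0],"fingers":0},
    {"translation":[-1.211,0.003,-0.703],"delta_rot":[0,0,0],"fingers":0},
    {"translation":[-1.557,0.004,-0.904],"delta_rot":[0,0,0],"fingers":0},
    {"translation":[-1.903,0.005,-1.105],"delta_rot":[0,0,0],"fingers":0},
    {"translation":[-2.249,0.006,-1.306],"delta_rot":[0,0,0],"fingers":0},
    {"translation":[-2.422,0.006,-1.406],"delta_rot":[0,0,0],"fingers":0},
    {"translation":[-2.422,0.006,-1.406],"delta_rot":[0,0,0],"fingers":0},
  ],
)

```text
t: 7.48
tool_pos: [0.5256, -0.2268, 0.2483]
tcp_rot: [0.498, -0.063, 0.864, 0.037]
ft_force: [-0.5, -0.4, -4.9]
finger_gap: 0.0556
```

```bash
python3 - <<'E'
from h import *
s=ctrl.read_state();print(s['t'],s['qpos'].round(3),s['tool_pos'],s['ft_force'],s['finger_gap'])
snap('side','side4');d=snap('wrist','wrist4')
a=np.vstack([cv2.resize(cv2.imread('pics/side4.png')[150:380,200:420],(480,502))]);cv2.imwrite('pics/c4.png',np.hstack([a[:400],cv2.imread('pics/wrist4.png')[:,160:480]]))
W,T=wcloud(d,s)
for row in (165,190,215,240,265):print(row,[(c,T[row,c].round(3).tolist()) for c in (280,300,330,360,380)])
E
```

```text
7.475 [-0.807 -0.127 -0.878  0.036  0.784 -0.615] [ 0.52562824 -0.22684908  0.24832036] [-0.46485669 -0.36954932 -4.9386395 ] 0.05558472029435287
165 [(280, [0.046, -0.019, -0.019]), (300, [0.046, -0.011, -0.019]), (330, [0.046, 0.001, -0.019]), (360, [0.046, 0.013, -0.019]), (380, [-0.27, 0.346, 1.859])]
190 [(280, [0.037, -0.019, -0.025]), (300, [0.037, -0.011, -0.024]), (330, [0.037, 0.001, -0.025]), (360, [0.037, 0.013, -0.025]), (380, [0.037, 0.021, -0.025])]
215 [(280, [0.028, -0.018, -0.031]), (300, [0.029, -0.01, -0.031]), (330, [0.028, 0.001, -0.03]), (360, [0.029, 0.013, -0.032]), (380, [0.028, 0.02, -0.031])]
240 [(280, [0.02, -0.018, -0.036]), (300, [0.02, -0.01, -0.036]), (330, [0.021, 0.001, -0.037]), (360, [0.02, 0.012, -0.036]), (380, [0.02, 0.02, -0.035])]
265 [(280, [0.012, -0.018, -0.04]), (300, [0.012, -0.01, -0.041]), (330, [0.012, 0.001, -0.041]), (360, [0.013, 0.012, -0.042]), (380, [0.011, 0.02, -0.04])]
```

View pics/c4.png

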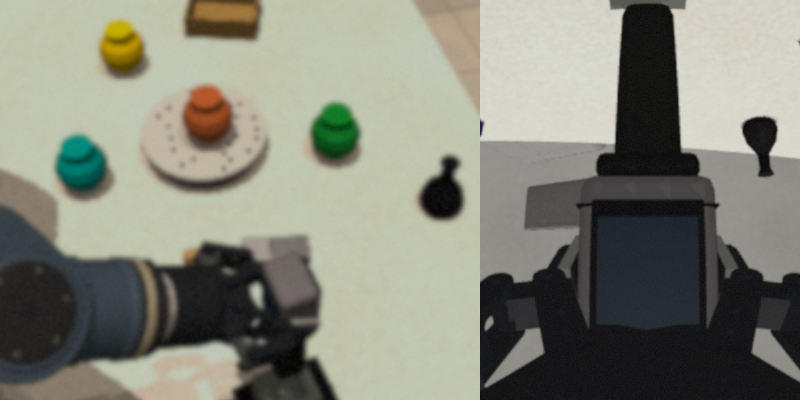

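The scanner is clear of the dock and held upright. In c4 the head is at about (285,285) in the side half, and the wrist view shows it unshifted in the grip. Next I'll work out the final pose.

```bash
cat >> h.py <<'E'
TG=np.array([.50,.213,.081])   # jar_mid
p_g=np.array([.5255,-.2267,.1519]); R_g=Rm([.497,-.063,.864,.038]) 
R_g=R.from_matrix(R_g).as_matrix()
Rsc_g=scR(PSI); sc_g=np.array([.506,-.2296,.016])
REL=R_g.T@Rsc_g; OFF=R_g.T@(sc_g-p_g)
def final(hdeg,tip=45,dist=.2):
    Rs=scR(np.radians(hdeg),np.radians(tip)); o=TG-dist*Rs[:,0]-Rs@[.024,0,.15]
    Rt=Rs@REL.T; return o-Rt@OFF,Rt
def scan(s=None):
    s=s or ctrl.read_state();Rt=Rm(s['tcp_rot']);o=s['tool_pos']+Rt@OFF;Rs=Rt@REL;w=o+Rs@[.024,0,.15]
    v=TG-w;print('window',w.round(4),'look',Rs[:,0].round(3),'slant',np.degrees(np.arcsin(-Rs[2,0])).round(2),'dist',np.linalg.norm(v).round(4),'off-axis',np.degrees(np.arccos(v@Rs[:,0]/np.linalg.norm(v))).round(2),'roll y',Rs[2,1].round(3),'bottom',o.round(3))
E
python3 - <<'E'
from h import *
scan()
for hd in (60,70,80):
    p,Rt=final(hd);print(hd,p,Rt[:,2],cmd(p,Rt))
A=np.load('wrist3.npz');B=np.load('wrist4.npz');P=np.load('scene_P.npy')
print('teal',P[183,328])
E
```

```text
window [ 0.5296 -0.226   0.2615] look [0.989 0.148 0.   ] slant -0.0 dist 0.4756 off-axis 85.73 roll y -0.0 bottom [ 0.506 -0.23   0.112]
60 [0.42280129 0.07925964 0.21548149] [ 0.12742446  0.22199406 -0.96668591] (array([ 1.894, 10.585, -1.085]), array([-3.19 ,  4.198, -4.193]))
70 [0.44719789 0.06788605 0.21548149] [ 0.08693973  0.2407485  -0.96668591] (array([ 1.517, 10.091, -0.438]), array([-3.809,  4.065, -5.005]))
80 [0.47319884 0.06092166 0.21548149] [ 0.04381339  0.25218791 -0.96668591] (array([1.102, 9.735, 0.274]), array([-4.427,  3.905, -5.815]))
teal [0.33902924 0.19468481 0.0542799 ]
```

Emit:
drive_tool(
  deltas=[
    {"translation":[0.03,0.2,-0.01],"delta_rot":[-0.08,0.08,-0.1],"fingers":0},
    {"translation":[0.09,0.6,-0.03],"delta_rot":[-0.23,0.24,-0.3],"fingers":0},
    {"translation":[0.17,1.1,-0.05],"delta_rot":[-0.42,0.44,-0.55],"fingers":0},
    {"translation":[0.24,1.6,-0.07],"delta_rot":[-0.6,0.64,-0.79],"fingers":0},
    {"translation":[0.32,2.1,-0.09],"delta_rot":[-0.79,0.85,-1.04],"fingers":0},
    {"translation":[0.39,2.6,-0.11],"delta_rot":[-0.98,1.05,-1.29],"fingers":0},
    {"translation":[0.47,3.1,-0.13],"delta_rot":[-1.17,1.25,-1.54],"fingers":0},
    {"translation":[0.54,3.6,-0.16],"delta_rot":[-1.36,1.45,-1.79],"fingers":0},
    {"translation":[0.62,4.1,-0.18],"delta_rot":[-1.55,1.65,-2.03],"fingers":0},
    {"translation":[0.69,4.5,-0.2],"delta_rot":[-1.7,1.81,-2.23],"fingers":0},
  ],
)

```text
t: 8.82
tool_pos: [0.4902, -0.095, 0.2327]
tcp_rot: [0.339, -0.306, 0.888, 0.057]
ft_force: [0.1, 0.1, -4.3]
finger_gap: 0.0556
```

```bash
python3 - <<'E'
from h import *
s=ctrl.read_state();print(s['t'],s['qpos'].round(3),s['tool_pos'],s['ft_force'],s['finger_gap']);scan(s)
p,Rt=final(70);print(cmd(p,Rt))
E
```

```text
8.825 [-0.554 -0.139 -0.618  0.696  0.596 -1.094] [ 0.49015121 -0.0949528   0.23270766] [ 0.10592538  0.09215722 -4.27739366] 0.055568123570755266
window [ 0.4966 -0.0887  0.2444] look [ 0.783  0.522 -0.34 ] slant 19.87 dist 0.3432 off-axis 51.08 roll y -0.108 bottom [ 0.445 -0.144  0.112]
(array([-1.534,  5.271,  1.306]), array([-2.104,  2.249, -2.765]))
```

Emit:
drive_tool(
  deltas=[
    {"translation":[-0.1,0.35,0.09],"delta_rot":[-0.14,0.15,-0.18],"fingers":0},
    {"translation":[-0.26,0.9,0.22],"delta_rot":[-0.36,0.38,-0.47],"fingers":0},
    {"translation":[-0.44,1.5,0.37],"delta_rot":[-0.6,0.64,-0.79],"fingers":0},
    {"translation":[-0.61,2.1,0.52],"delta_rot":[-0.84,0.9,-1.1],"fingers":0},
    {"translation":[-0.79,2.7,0.67],"delta_rot":[-1.08,1.15,-1.42],"fingers":0},
    {"translation":[-0.96,3.3,0.82],"delta_rot":[-1.32,1.41,-1.73],"fingers":0},
    {"translation":[-1.14,3.9,0.97],"delta_rot":[-1.56,1.66,-2.05],"fingers":0},
    {"translation":[-1.31,4.5,1.11],"delta_rot":[-1.8,1.92,-2.36],"fingers":0},
    {"translation":[-1.45,5.0,1.24],"delta_rot":[-2.0,2.13,-2.62],"fingers":0},
    {"translation":[-1.53,5.27,1.31],"delta_rot":[-2.1,2.25,-2.77],"fingers":0},
  ],
)

```text
t: 10.07
tool_pos: [0.4477, 0.0682, 0.2156]
tcp_rot: [0.105, -0.568, 0.813, 0.074]
ft_force: [-0.7, -0.7, -4.3]
finger_gap: 0.0559
```

```bash
python3 - <<'E'
from h import *
s=ctrl.read_state();print(s['t'],s['qpos'].round(3),s['tool_pos'],s['ft_force'],s['finger_gap']);scan(s)
p,Rt=final(70);print(cmd(p,Rt))
for n in ('scene','side','wrist'):snap(n,n+'5')
a=cv2.resize(cv2.imread('pics/scene5.png')[110:270,200:440],(600,400));b=cv2.resize(cv2.imread('pics/side5.png')[100:300,180:420],(480,400))
cv2.imwrite('pics/c5a.png',a);cv2.imwrite('pics/c5b.png',b)
E
```

```text
10.075 [-0.018  0.032 -0.31   1.143  0.244 -1.227] [0.44772457 0.06824842 0.21555492] [-0.70819643 -0.66624602 -4.30400934] 0.05592368543488406
window [0.4521 0.0805 0.2225] look [ 0.242  0.664 -0.708] slant 45.03 dist 0.1997 off-axis 0.13 roll y -0.001 bottom [ 0.41  -0.035  0.133]
(array([ 0.017,  0.012, -0.002]), array([-0.005, -0.003,  0.009]))
```

View pics/c5a.png

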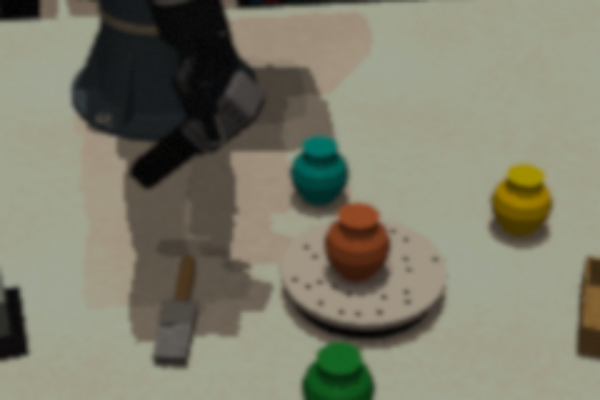

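View pics/c5b.png

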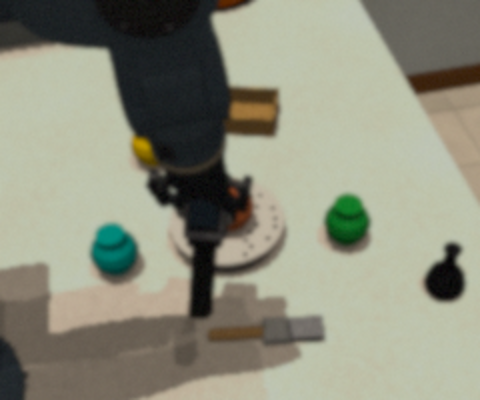

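View pics/wrist5.png

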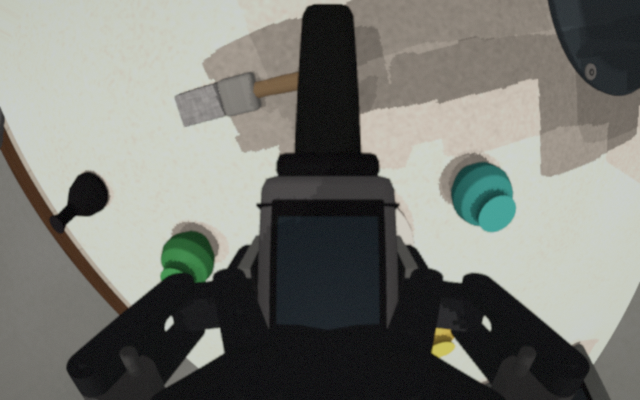

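The pictures show the scanner tipped over toward the terracotta jar. The handle points back at (165,160) in c5a and (200,280) in c5b, and nothing else has moved. I'll check independently for in-hand slip and the true tilt.

```bash
python3 - <<'E'
from h import *
g=[cv2.cvtColor(cv2.imread(f'pics/wrist{i}.png'),cv2.COLOR_BGR2GRAY) for i in (4,5)]
for nm,(a,b,c,e) in (('screen/collar',(150,215,265,395)),('display',(195,330,262,398))):
    r=cv2.matchTemplate(g[1][a-10:b+10,c-10:e+10],g[0][a:b,c:e],cv2.TM_CCOEFF_NORMED);print(nm,cv2.minMaxLoc(r)[1],np.array(cv2.minMaxLoc(r)[3])-10)
s=ctrl.read_state();Rt=Rm(s['tcp_rot']);o=s['tool_pos']+Rt@OFF;Rs=Rt@REL
for n in (4,5):
    d=dict(np.load(f'wrist{n}.npz'));_,T=wcloud(d,s)
    # handle back face points tool frame
    k=T[20:140,312:345].reshape(-1,3);k=k[(k[:,2]<.3)];u=np.linalg.svd(k-k.mean(0),full_matrices=False)[2][0];k2=T[215:300,285:375].reshape(-1,3);q=np.linalg.svd(k2-k2.mean(0),full_matrices=False)[2][2]
    print(n,'handle axis tool',u.round(3),'back normal',q.round(3),'expected',REL[:,2].round(3),REL[:,0].round(3))
for n in ('scene5','side5'):
    P=cloud(dict(np.load(n+'.npz'))).reshape(-1,3);L=(P-o)@Rs
    k=L[(abs(L[:,0])<.035)&(abs(L[:,1])<.035)&(L[:,2]>-.02)&(L[:,2]<.095)]
    print(n,len(k),np.percentile(k,[2,50,98],axis=0).round(4).tolist())
    for lo in (0,.02,.04,.06,.08):
        t=k[(k[:,2]>lo)&(k[:,2]<lo+.02)]
        if len(t): print(lo,len(t),np.percentile(t[:,:2],[3,50,97],axis=0).round(4).tolist())
P=cloud(dict(np.load('scene5.npz')));t=P[np.abs(P[...,2]-.127).__lt__(.006)&(np.hypot(P[...,0]-.5,P[...,1]-.213)<.04)];print('rim now',cv2.minAreaRect(t[:,:2].astype(np.float32)))
E
```

```text
screen/collar 0.9733209013938904 [0 0]
display 0.947050929069519 [0 0]
4 handle axis tool [-0.21   0.08  -0.974] back normal [-0.477 -0.878  0.033] expected [-0.865  0.003 -0.503] [-0.503  0.001  0.865]
5 handle axis tool [-0.81  -0.001 -0.586] back normal [-0.541 -0.003  0.841] expected [-0.865  0.003 -0.503] [-0.503  0.001  0.865]
scene5 331 [[-0.0171, -0.0187, 0.0062], [-0.0019, -0.0138, 0.0509], [0.0172, 0.0029, 0.093]]
0 48 [[-0.0167, -0.0175], [-0.0034, -0.0134], [0.017, -0.0029]]
0.02 76 [[-0.0171, -0.0179], [-0.0021, -0.0138], [0.0168, 0.0]]
0.04 75 [[-0.017, -0.0186], [-0.002, -0.0142], [0.0169, 0.0005]]
0.06 75 [[-0.0166, -0.0182], [-0.0019, -0.0135], [0.0163, 0.0006]]
0.08 57 [[-0.0164, -0.0189], [-0.0013, -0.0138], [0.0171, 0.0027]]
side5 390 [[-0.0199, -0.0142, 0.0063], [-0.0153, -0.0019, 0.0499], [0.008, 0.0145, 0.0934]]
0 65 [[-0.0204, -0.014], [-0.0153, -0.0018], [0.0095, 0.0121]]
0.02 85 [[-0.0195, -0.014], [-0.0153, -0.0025], [0.0038, 0.0133]]
0.04 90 [[-0.0197, -0.0141], [-0.0153, -0.0015], [0.0074, 0.0149]]
0.06 85 [[-0.0191, -0.0143], [-0.0153, -0.0012], [0.0041, 0.0133]]
0.08 65 [[-0.019, -0.0142], [-0.015, -0.0025], [-0.0015, 0.0152]]
rim now ((0.5004386305809021, 0.213666632771492), (0.043379105627536774, 0.0473300963640213), 81.27688598632812)
```

The outside cameras put the handle within about 2 mm of the predicted frame with no tilt drift, and the in-hand match shows zero shift. I'll let it settle, check, and hand in.

Emit:
drive_tool(
  deltas=[
    {"translation":[0,0,0],"delta_rot":[0,0,0],"fingers":0},
    {"translation":[0,0,0],"delta_rot":[0,0,0],"fingers":0},
    {"translation":[0,0,0],"delta_rot":[0,0,0],"fingers":0},
    {"translation":[0,0,0],"delta_rot":[0,0,0],"fingers":0},
    {"translation":[0,0,0],"delta_rot":[0,0,0],"fingers":0},
    {"translation":[0,0,0],"delta_rot":[0,0,0],"fingers":0},
  ],
)

```text
t: 10.98
tool_pos: [0.4477, 0.0674, 0.2159]
tcp_rot: [0.106, -0.567, 0.813, 0.074]
ft_force: [-0.4, -0.9, -4.0]
finger_gap: 0.0559
```

```bash
python3 - <<'E'
from h import *
s=ctrl.read_state();print(s['t'],abs(s['dq']).max(),s['ft_force'],s['finger_gap']);scan(s)
print(workorder.finish_job())
E
```

```text
10.975 0.0018749324825116003 [-0.41867562 -0.89853633 -3.9792896 ] 0.05590510224981894
window [0.4522 0.0796 0.2228] look [ 0.244  0.664 -0.707] slant 44.98 dist 0.2005 off-axis 0.34 roll y -0.002 bottom [ 0.41  -0.036  0.134]
the job is handed in; nothing more can be done
None
```

I gripped the scanner by its plain sides at 34 N, with the fingers off the glass, and drew it straight up about 96 mm out of the dock. I then tipped it forward and handed the job in at about 11 s, with the arm holding it still over the terracotta jar.

**Final pose:** the scanner slants down 45.0° with its window 20.0 cm from the middle of the jar. Its line of sight is 0.3° off that point. These figures come from the measured tool pose and my estimate of how the scanner sits in the grip.

**Checks:**
- **Grip:** the scanner did not shift in the fingers while it was carried and tipped. Both outside cameras put the handle within about 2 mm of where I predicted.
- **Forces:** the readings taken during the grasp and lift were a few newtons and showed only the scanner's weight, about 4–5 N, once it was clear.
- **Jar:** its rim measured about 2 mm from its first position, which is within the calibration error. The brush, vase and other jars looked undisturbed in the last pictures.
- **Disagreement:** depth readings from the wrist camera put the scanner's angle in the grip 2–5° off the expected value. I put this down to that camera's bias, since the outside cameras showed no such tilt.

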